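Pack the microscope's accessory tray

ROBOT

A 7-joint arm with a two-finger parallel gripper is mounted at the origin on the work surface. World frame = base frame: x ahead of the robot, y to its left, z up, the work surface at z = 0. Lengths are in mm, angles in rad, forces in N, time in s.
With the tool pointing down it reaches from about 400 to 875 mm from the base axis. Payload 4.4 kg.
Tool frame: the origin (TCP) lies at the very end of the fingers, on their centre line; the grasp point (between the pads) lies 19 mm behind it; z points along the fingers, x is the direction in which the jaws open and shut, and the axes are right-handed (so a half turn about z gives the same grasp; the last joint's range is limited). The gripper opens to 85 mm and grips with 20 to 120 N. Pads are 22 mm wide; open, the fingers measure 114 mm over their backs; the gripper's body (76 mm by 85 mm) begins 54 mm behind the grasp point. The pads swing forward as they close: fully open they stand 13 mm farther back than shut.
Start: joints at [-1.373, 0.628, 0.038, 1.517, -0.027, 0.996, -0.02], TCP at [169.463, 627.535, 231.313] pointing down, gripper open.
Joint ranges: [-3.06, 3.06], [-0.37, 2.12], [-1.25, 1.32], [0.18, 2.47], [-1.1, 4.24], [0.23, 1.98], [-2.94, 2.94]. Speed limits (rad/s): [2.57, 2.57, 3.14, 3.14, 3.14, 3.14, 3.14].

INTERFACE

Orientations are given as [roll, pitch, yaw] about the fixed x, y, z axes, in that order (R = Rz(yaw) Ry(pitch) Rx(roll)).
In Python, from cell import ctrl, get_image, job, models gives the robot as it stands.
- The arm moves only by the tool move_arm, never from a script. Its argument "moves" is a list that holds one entry, the list of rows, each a list of 6 numbers: the shift along the tool's x, y, z in m, then the turn, a rotation vector about the tool's x, y, z in rad. A call has 1 to 20 rows; each row is the pose to reach, as a shift and turn from the pose commanded when the call began, along the tool's axes at that moment; what a row does not reach only later rows make up. A row lasts 1/8 s, in which the tool goes at most 62.5 mm and 10.7 degrees, less where a joint would pass 70% of its speed; a pose out of reach is approached as far as the arm can. A call with a gripper value outside its range is refused whole. "jaw" is the opening, from 0 (shut) to 1 (fully open), set as the call begins (left out, the last holds). The fingers move at their own pace and stop on an object; the grip force is fixed at half the most. Time passes only in rows, so rows that repeat a pose let the fingers close. It gives the time, the measured TCP pose, the force and the opening at its end, in the units of the state.
- ctrl.read_state(): the state, without advancing time (a new reading comes with each control period).
- get_image(name): name is "scene" or "top" or "wrist"; returns a dict with "color" (480x640x3 uint8, blue, green, red), "fov_y" (degrees; the focal length in pixels is half the picture's height over the tangent of half this angle, whatever the lens; pixels are square), "cx", "cy" (the principal point, pixels), "origin" and "orientation" of the camera in the world; the wrist camera has in their place "hand_eye" (4x4, takes a point from camera to tool coordinates, whose origin is the TCP and whose axes are the tool frame's). Camera axes: x right, y up, looking along -z (the intrinsics and any distortion apply to the point x, -y, -z); pixel columns grow to the right and rows downward; lengths in mm; the calibration is good to about 2 mm. A picture is of the moment at which its call begins: read the wrist's pose just before it. There is no depth.
- job.finish_job(): hands the job in, once; it reports no verdict.
Trained networks look in the newest picture that a camera, given by its name, has taken for a name from the list of things; names that differ only in an ending like _2 or _b are one class to them, and where a whole thing is asked for, a point or a joint stands for the part that bears it (a point fixed in the world has none). Each returns a list of dicts, best first, with "score" (0 to 1); they miss things now and then, are a little off and sometimes report something else, mostly with a low value. They report only what shows in the picture. A call takes as long as a camera call. They do not tell look-alikes from the thing itself.
- models.cut_out(camera, thing): "pixels" (480x640 bool, what is visible of it) and "uv" ([column, row] in pixels, amid what is visible of it).
- models.place_of(camera, thing): "uv" ([column, row] in pixels: a listed point, or the origin of a listed thing).
The state is a dict: "clock": time; "qpos": joint angles; "qd": joint speeds; "tau": joint torques, N m; "eef_pos": TCP position; "tool_rot": TCP orientation; "force": force on the tool from outside, world axes, zero at the start; "torque": the same for the moment, N m; "width": finger opening in mm.
Only numpy, scipy, OpenCV 4.12 (cv2) and the standard library are available. Lean on these libraries where they do the work, as an engineer would, in place of code of your own. Each camera call takes 0.05 s, during which the arm holds its last target.

TASK

Pack up the microscope's accessories: put the eyepiece, the objective, the slide box and the single-ended spanner each into the recess of the tray that is cut to its outline, upright as they stand or lie now and fully down on the recess's floor. Set the eyepiece and the objective down rather than letting them fall. Leave the wider eyepiece and the double-ended spanner, which belong to another set, where they are.

Things in the scene. Friction and masses are not known exactly. Their poses are not given: they have to be found in the camera images.
- eyepiece_c (a point): The eyepiece to pack: stands on its broad black eyecup, 42 mm across and 20 mm high; above it a dark metal barrel 30 mm across, up to 55 mm. Loose, about 90 g. Point: its centre, half-way up (27.5 mm above its foot), z up; it is round.
- objective_c (a point): The objective lens to pack: a bright steel cylinder 26 mm across and 28 mm high with a narrower tapering nose on top, 45 mm high in all, standing nose up. Loose, about 100 g. Point: its centre, half-way up (22.5 mm above its foot), z up; it is round.
- slidebox_c (a point): The slide box to pack: a closed white box 84 mm long (x), 34 mm wide (y), 28 mm high, with a blank paper label on top, lying flat. Loose, about 80 g. Point: its centre, 14 mm above its underside; z up. Either way round will do.
- spanner_c (a point): The single-ended spanner to pack: 100 mm long, lying flat; black grip 18 mm wide, 20 mm high from x = -50 to +18 mm (take it here), one open steel head 34 mm wide, 8 mm thick from x = +24 to +50 mm. Loose, about 120 g, balanced at this point: the middle of its length, 10 mm above its underside; x towards the head, z up. It is packed underside down, as it lies.
- eyepiece_recess (a point): The larger round recess, 8 mm deep, in a black insert (139 by 84 mm), one of four side by side, 85 mm apart, in any order, in a low white tray. Deck and rim 16 mm above the table, recess floor 8 mm. Point: middle of the recess floor, z up, x along the insert; 54 mm across; the eyepiece stands in it on its eyecup.
- objective_recess (a point): The smaller round recess, 8 mm deep, in a black insert (139 by 84 mm), one of four side by side, 85 mm apart, in any order, in a low white tray. Deck and rim 16 mm above the table, recess floor 8 mm. Point: middle of the recess floor, z up, x along the insert; 38 mm across; the objective stands in it nose up.
- slidebox_recess (a point): The plain rectangular recess, 8 mm deep, in a black insert (139 by 84 mm), one of four side by side, 85 mm apart, in any order, in a low white tray. Deck and rim 16 mm above the table, recess floor 8 mm. Point: middle of the recess floor, z up, x along the insert; 96 mm (x) by 46 mm (y); the slide box lies in it lengthwise.
- spanner_recess (a point): The spanner-shaped recess, 8 mm deep, in a black insert (139 by 84 mm), one of four side by side, 85 mm apart, in any order, in a low white tray. Deck and rim 16 mm above the table, recess floor 8 mm. Point: middle of the recess floor, z up, x along the insert, towards the wide end; 28 mm wide from x = -56 to +14 mm (grip), 44 mm wide from +14 to +56 mm (head).
- wide_eyepiece_c (a point): Look-alike to leave alone: a wider eyepiece, eyecup 58 mm across and 22 mm high, barrel 34 mm across, 60 mm high in all. Loose. Point: its centre, 30 mm above its foot. Small clutter, at most 35 mm high, stands in gaps between the loose things; taller bottles stand beyond them.
- double_spanner_c (a point): Look-alike to leave alone: a spanner 100 mm long with a short black grip in the middle (30 mm long, 18 mm wide, 20 mm high) and an open steel head 34 mm wide at both ends. Loose. Point: its centre, 10 mm above its underside; x along its length.
Mind the look-alikes: they are no part of the job. Leave any yellow look-alike of the part that bears eyepiece_c alone. What is shaped like the part that bears spanner_recess but red is not meant.

How it is judged:
By the outcome, as a careful person would: the job done as asked, in the order asked, and still so for the second after the job is handed in, with the robot touching nothing.
It also fails if it takes over 106 s, if anything falls off the work surface, if the arm or the gripper's body presses on something with over 40 N, if the wrist force passes 120 N, or if a joint passes its speed limit or range.

## Working session

There is one attempt and no reset: what is moved stays moved. The work goes in short steps, Python scripts to look and compute and a tool call to move; the robot and the scene stay as the last step left them, time stands still between calls to the robot, and variables do not carry over. Pictures are saved under pics/ and viewed, and the job is handed in when it is done.

Besides the shell and the picture viewer there is one more tool, called after "Emit:" by a JSON object that holds its "name" and its "arguments", one argument or row to a line. move_arm: Moves the arm, as the interface text tells. Its arguments: {"type":"object","properties":{"moves":{"type":"array","items":{"type":"array","items":{"type":"array","items":{"type":"number"}}}},"jaw":{"type":"number"}},"required":["moves"]}

```bash
ls; mkdir -p pics; python3 - <<'E'
from cell import ctrl,get_image,job,models
import cv2
s=ctrl.read_state();print({k:s[k] for k in('clock','eef_pos','tool_rot','force','width')})
for n in('scene','top','wrist'):
    i=get_image(n);cv2.imwrite(f'pics/{n}0.png',i['color']);print(n,{k:v for k,v in i.items() if k!='color'})
E
```

```text
pics
{'clock': 0.0, 'eef_pos': array([169.31914617, 626.93266335, 230.39573787]), 'tool_rot': array([3.14154156e+00, 1.84865339e-03, 1.30701632e+00]), 'force': array([0.18998765, 0.1845816 , 0.63490725]), 'width': 85.47975771220263}
scene {'fov_y': 48.00179301517564, 'cx': 317.03101755013097, 'cy': 231.74404295115556, 'origin': array([1192.95316145, -615.33390504,  683.87789336]), 'orientation': array([ 0.98227558, -0.01572468,  0.86956904])}
top {'fov_y': 57.07721296613778, 'cx': 316.3286005671433, 'cy': 239.77065347118256, 'origin': array([ 277.23751488,    1.28118717, 1104.66105112]), 'orientation': array([ 0.19839578, -0.01554623, -1.59228324])}
wrist {'fov_y': 59.38247088490675, 'cx': 316.7645674298525, 'cy': 237.22793897133084, 'hand_eye': array([[ 9.99999336e-01, -7.38892254e-04,  8.83823861e-04,
         5.81579955e-01],
       [-4.65445785e-04, -9.60944794e-01, -2.76739743e-01,
        -7.04508383e+01],
       [ 1.05378679e-03,  2.76739148e-01, -9.60944501e-01,
        -1.41876215e+02],
       [ 0.00000000e+00,  0.00000000e+00,  0.00000000e+00,
         1.00000000e+00]])}
```

View pics/scene0.png

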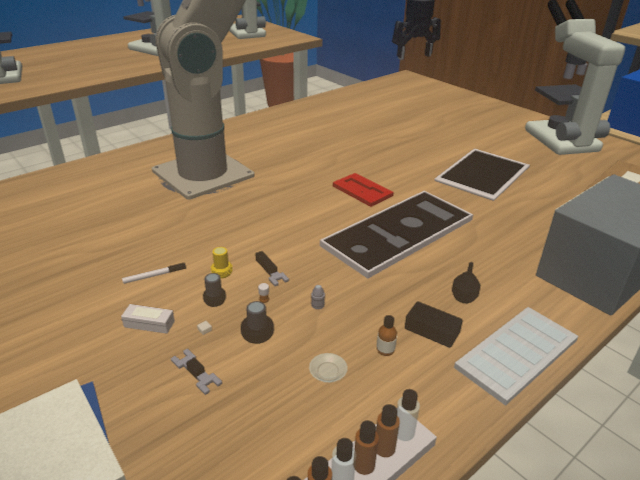

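View pics/top0.png

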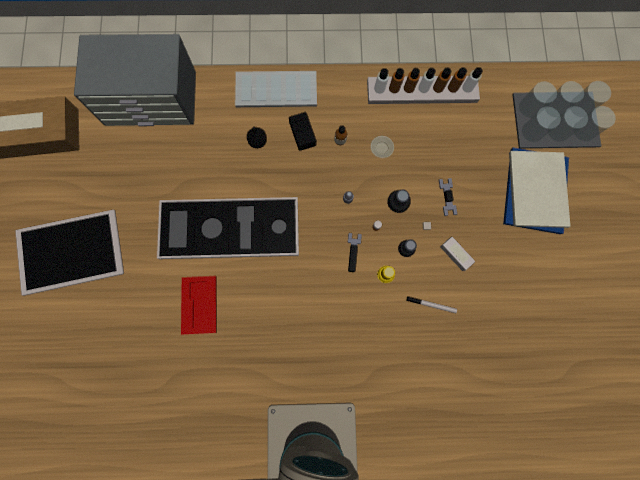

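View pics/wrist0.png

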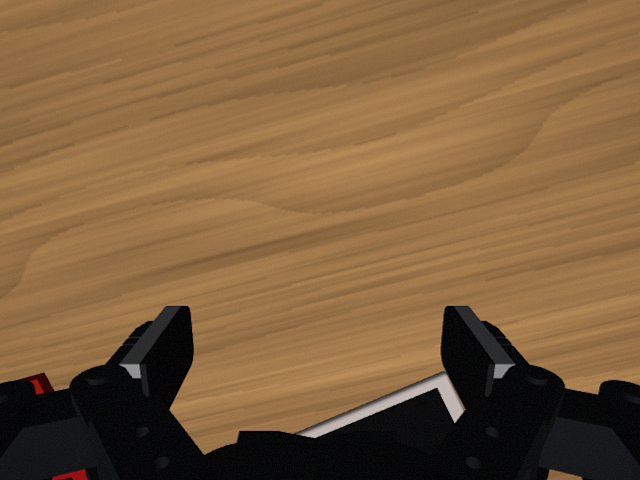

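```bash
cat > h.py <<'E'
import numpy as np,cv2
from scipy.spatial.transform import Rotation as R
from cell import ctrl,get_image,job,models
def rot(rpy): return R.from_euler('xyz',rpy).as_matrix()
def cam(n):
    s=ctrl.read_state(); i=get_image(n)
    if n=='wrist':
        T=np.eye(4);T[:3,:3]=rot(s['tool_rot']);T[:3,3]=s['eef_pos'];H=T@np.array(i['hand_eye'])
        o,M=H[:3,3],H[:3,:3]
    else: o,M=np.array(i['origin']),rot(i['orientation'])
    f=240/np.tan(np.radians(i['fov_y']/2))
    return dict(o=o,M=M,f=f,cx=i['cx'],cy=i['cy'],img=i['color'],s=s)
def proj(c,p):
    q=(np.atleast_2d(p)-c['o'])@c['M']; return np.c_[c['cx']+c['f']*q[:,0]/-q[:,2],c['cy']+c['f']*q[:,1]/q[:,2]]
def ray(c,uv,z):
    uv=np.atleast_2d(uv).astype(float); d=np.c_[(uv[:,0]-c['cx'])/c['f'],-(uv[:,1]-c['cy'])/c['f'],-np.ones(len(uv))]@c['M'].T
    return c['o']+d*((z-c['o'][2])/d[:,2])[:,None]
E
python3 - <<'E'
from h import *
Z=dict(eyepiece_c=27.5,objective_c=22.5,slidebox_c=14,spanner_c=10,eyepiece_recess=8,objective_recess=8,slidebox_recess=8,spanner_recess=8,wide_eyepiece_c=30,double_spanner_c=10)
for n in('top','scene'):
    c=cam(n);print(n,'base',proj(c,[0,0,0]),'tcp',proj(c,c['s']['eef_pos']))
    for t,z in Z.items():
        for d in models.place_of(n,t): print(n,t,np.round(d['uv'],1),round(d['score'],2),np.round(ray(c,d['uv'],z)[0],1))
E
```

```text
top base [[312.06452575 449.81004555]] tcp [[-25.00427528 394.82806664]]
top eyepiece_c [404.2 244.9] 0.7 [ 476.4 -238.8   27.5]
top eyepiece_c [387.1 269.4] 0.68 [ 415.8 -192.8   27.5]
top objective_c [347.8 198.3] 0.47 [ 600.9 -102.9   22.5]
top slidebox_c [458.7 251.7] 0.98 [ 458.9 -378.5   14. ]
top spanner_c [353.  252.6] 0.9 [ 462.3 -112.1   10. ]
top eyepiece_recess [212.6 228.6] 0.82 [531.1 242.2   8. ]
top objective_recess [277.8 226.4] 0.91 [533.9  76.9   8. ]
top slidebox_recess [178.7 229.6] 0.82 [530.  327.7   8. ]
top spanner_recess [198.3 306.1] 0.93 [336.9 272.3   8. ]
top spanner_recess [243.5 228.5] 0.82 [529.9 163.9   8. ]
top wide_eyepiece_c [401.  197.7] 0.86 [ 598.  -237.5   30. ]
top wide_eyepiece_c [349.1 195.7] 0.57 [ 605.4 -105.7   30. ]
top double_spanner_c [447.3 196.2] 0.79 [ 605.9 -362.7   10. ]
scene base [[202.91769342 172.32326619]] tcp [[413.836324    60.50863501]]
scene eyepiece_c [218.6 260.4] 0.82 [ 403.  -195.4   27.5]
scene eyepiece_c [211.9 287.2] 0.67 [ 467.7 -249.8   27.5]
scene eyepiece_c [358.3 247.8] 0.23 [549.1  55.5  27.5]
scene objective_c [316.4 295.7] 0.79 [ 606.9 -108.4   22.5]
scene slidebox_c [146.6 316.6] 0.84 [ 450.6 -375.9   14. ]
scene spanner_c [267.2 265.2] 0.9 [ 458.7 -115.5   10. ]
scene eyepiece_recess [414.  223.3] 0.69 [540.4 244.8   8. ]
scene objective_recess [358.6 251.1] 0.61 [539.2  67.5   8. ]
scene objective_recess [255.7 319.9] 0.26 [ 575.9 -225.7    8. ]
scene slidebox_recess [433.1 212.8] 0.85 [538.1 316.1   8. ]
scene spanner_recess [386.  235.5] 0.76 [534.6 157.    8. ]
scene spanner_recess [365.5 189.4] 0.76 [354.4 269.6   8. ]
scene wide_eyepiece_c [258.4 320.1] 0.7 [ 599.4 -235.    30. ]
scene double_spanner_c [196.1 369.9] 0.93 [ 613.4 -368.5   10. ]
```

Emit:
{"name": "move_arm", "arguments": {
  "moves": [
    [[-0.26, 0.444, -0.1, 0, 0, 1.307], [-0.26, 0.444, -0.1, 0, 0, 1.307], [-0.26, 0.444, -0.1, 0, 0, 1.307], [-0.26, 0.444, -0.1, 0, 0, 1.307], [-0.26, 0.444, -0.1, 0, 0, 1.307], [-0.26, 0.444, -0.1, 0, 0, 1.307], [-0.26, 0.444, -0.1, 0, 0, 1.307], [-0.26, 0.444, -0.1, 0, 0, 1.307], [-0.26, 0.444, -0.1, 0, 0, 1.307], [-0.26, 0.444, -0.1, 0, 0, 1.307], [-0.26, 0.444, -0.1, 0, 0, 1.307], [-0.26, 0.444, -0.1, 0, 0, 1.307], [-0.26, 0.444, -0.1, 0, 0, 1.307]]
  ]
}}

```text
clock: 2.88
eef_pos: [529.4, 261.9, 331.1]
tool_rot: [-3.141, 0.001, 0.002]
force: [-0.1, -0.4, 0.3]
width: 85.4
```

```bash
cat >> h.py <<'E'
Z=dict(eyepiece_c=27.5,objective_c=22.5,slidebox_c=14,spanner_c=10,eyepiece_recess=8,objective_recess=8,slidebox_recess=8,spanner_recess=8,wide_eyepiece_c=30,double_spanner_c=10)
E
python3 - <<'E'
from h import *
c=cam('wrist');cv2.imwrite('pics/w1.png',c['img']);print(c['s']['eef_pos'],c['s']['tool_rot'],c['s']['qpos'])
np.savez('w1.npz',**{k:c[k] for k in('o','M','f','cx','cy','img')})
for t in ('eyepiece_recess','objective_recess','slidebox_recess','spanner_recess'):
    for d in models.place_of('wrist',t): print(t,np.round(d['uv'],1),round(d['score'],2),np.round(ray(c,d['uv'],8)[0],1))
E
```

```text
[529.44750217 261.93196573 331.12341408] [-3.14139028e+00  6.24434990e-04  2.14221741e-03] [-0.78935611  0.47844573  0.44697048  1.55925547 -0.21980554  1.15446748
 -0.29471064]
eyepiece_recess [321.5 197.9] 0.87 [534.5 244.3   8. ]
objective_recess [321.8 335.2] 0.57 [535.8  72.8   8. ]
slidebox_recess [320.6 119.9] 0.9 [533.1 328.4   8. ]
spanner_recess [318.8 267.9] 0.93 [531.8 161.    8. ]
spanner_recess [148.1 170.7] 0.64 [343.6 274.1   8. ]
```

View pics/w1.png

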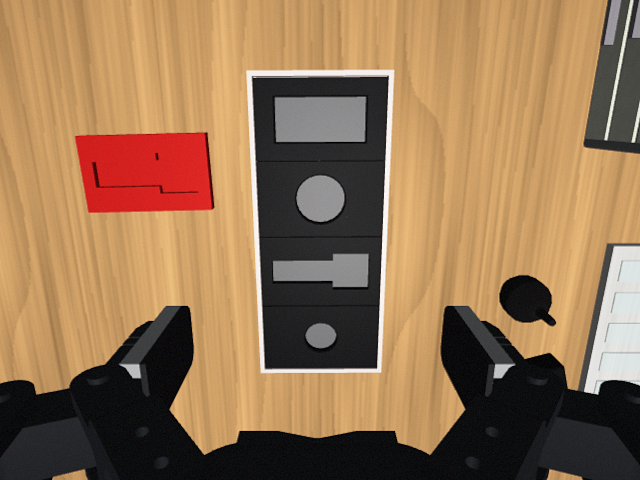

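```bash
cat > fit.py <<'E'
from h import *
from scipy.optimize import minimize
def circ(r): a=np.linspace(0,2*np.pi,72,endpoint=False); return np.c_[r*np.cos(a),r*np.sin(a)]
S=dict(eyepiece_recess=circ(27),objective_recess=circ(19),slidebox_recess=np.array([[-48,-23],[48,-23],[48,23],[-48,23.]]),
 spanner_recess=np.array([[-56,-14],[14,-14],[14,-22],[56,-22],[56,22],[14,22],[14,14],[-56,14.]]))
def poly(c,P,x,y,a,z):
    m=np.array([[np.cos(a),-np.sin(a)],[np.sin(a),np.cos(a)]]);q=P@m.T+[x,y]
    k=8;im=np.zeros((480*4,640*4),np.uint8)
    uv=proj(c,np.c_[q,np.full(len(q),z)])
    cv2.fillPoly(im,[np.round(((uv+.5)*4-.5)*16).astype(np.int32)],255,shift=4)
    return cv2.resize(im,(640,480),interpolation=cv2.INTER_AREA)/255.
def fit(c,name,mask,p0):
    def cost(p):
        m=poly(c,S[name],*p,8)*poly(c,S[name],*p,16); return np.abs(m-mask).sum()/mask.sum()
    s=np.array([[0,0,0],[8,0,0],[0,8,0],[0,0,.06]])+p0
    r=minimize(cost,p0,method='Nelder-Mead',options=dict(initial_simplex=s,xatol=.02,fatol=1e-4,maxiter=150)); return r
E
python3 - <<'E'
from fit import *
c={k:v for k,v in np.load('w1.npz').items()}
g=cv2.cvtColor(c['img'],cv2.COLOR_BGR2GRAY); 
hsv=cv2.cvtColor(c['img'],cv2.COLOR_BGR2HSV)
m=((g>75)&(g<190)&(hsv[...,1]<40)).astype(np.uint8)
m[:, :240]=0;m[:,400:]=0;m[380:]=0
n,l,st,ce=cv2.connectedComponentsWithStats(m)
for i in range(1,n):
    if st[i,4]>300: print(i,st[i],ce[i],np.median(g[l==i]))
P0=dict(eyepiece_recess=(534,244,0),objective_recess=(535,73,0),slidebox_recess=(533,328,0),spanner_recess=(532,161,0))
for t,p in P0.items():
    uv=proj(c,[p[0],p[1],8])[0].astype(int); i=l[uv[1],uv[0]]
    r=fit(c,t,(l==i).astype(float),np.array(p,float)); print(t,np.round(r.x,3),round(r.fun,3))
# rim
w=((g>170)&(hsv[...,1]<40)).astype(np.uint8);w[:, :240]=0;w[:,400:]=0
ct=max(cv2.findContours(w,cv2.RETR_EXTERNAL,cv2.CHAIN_APPROX_NONE)[0],key=cv2.contourArea)
ap=cv2.approxPolyDP(ct,6,True)[:,0];q=ray(c,ap,16);print(ap.tolist(),np.round(q,1).tolist(),q.mean(0))
E
```

```text
1 [252  75 137 270 526] [289.3269962  144.82319392] 133.0
2 [ 275   97   91   45 4055] [319.82244143 118.89445129] 140.0
6 [ 296  175   49   47 1769] [320.05200678 198.02148106] 149.0
11 [ 273  254   96   33 2396] [325.78631052 270.08263773] 142.0
14 [305 323  31  25 590] [320.35254237 335.10169492] 129.0
eyepiece_recess [532.898 244.277  -0.   ] 0.02
objective_recess [5.34133e+02 7.48200e+01 2.80000e-02] 0.036
slidebox_recess [5.32175e+02 3.29028e+02 2.00000e-03] 0.006
spanner_recess [5.33456e+02 1.59284e+02 4.00000e-03] 0.021
[[247, 71], [261, 372], [380, 372], [393, 70]] [[458.1, 376.1, 16.0], [460.3, 25.9, 16.0], [608.5, 26.4, 16.0], [606.1, 377.4, 16.0]] [533.25903025 201.45541943  16.        ]
```

Emit:
{"name": "move_arm", "arguments": {
  "moves": [
    [[-0.01, 0.44, 0, 0, 0, 0], [-0.01, 0.44, 0, 0, 0, 0], [-0.01, 0.44, 0, 0, 0, 0], [-0.01, 0.44, 0, 0, 0, 0], [-0.01, 0.44, 0, 0, 0, 0], [-0.01, 0.44, 0, 0, 0, 0], [-0.01, 0.44, 0, 0, 0, 0], [-0.01, 0.44, 0, 0, 0, 0], [-0.01, 0.44, 0, 0, 0, 0], [-0.01, 0.44, 0, 0, 0, 0], [-0.01, 0.44, 0, 0, 0, 0], [-0.01, 0.44, 0, 0, 0, 0]]
  ]
}}

```text
clock: 4.62
eef_pos: [520.5, -178.3, 331.3]
tool_rot: [-3.141, -0.0, 0.002]
force: [-0.6, -0.1, 0.4]
width: 85.3
```

```bash
python3 - <<'E'
from h import *
c=cam('wrist');cv2.imwrite('pics/w2.png',c['img']);print(c['s']['eef_pos'],c['s']['tool_rot'],c['s']['clock'])
np.savez('w2.npz',**{k:c[k] for k in('o','M','f','cx','cy','img')})
for t in ('eyepiece_c','objective_c','slidebox_c','spanner_c'):
    for d in models.cut_out('wrist',t):
        np.save(f"m_{t}_{int(d['uv'][0])}.npy",d['pixels']); print('cut',t,np.round(d['uv'],1),round(d['score'],2),d['pixels'].sum())
    for d in models.place_of('wrist',t): print(t,np.round(d['uv'],1),round(d['score'],2),np.round(ray(c,d['uv'],Z[t])[0],1))
E
```

```text
[ 520.53971044 -178.25617398  331.31994385] [-3.14136572e+00 -4.46055045e-05  1.76089743e-03] 4.625
cut eyepiece_c [272.2 243.4] 0.68 1323
cut eyepiece_c [215.  196.1] 0.61 1482
cut eyepiece_c [399.2 109.5] 0.21 579
eyepiece_c [271.  247.7] 0.96 [ 469.8 -248.3   27.5]
eyepiece_c [212.2 199.2] 0.86 [ 408.2 -193.9   27.5]
cut objective_c [400.5 111.5] 0.85 626
objective_c [398.2 109.6] 0.7 [ 603.7 -101.3   22.5]
cut slidebox_c [261.5 345.8] 0.95 2316
slidebox_c [263.4 344.3] 0.98 [ 455.5 -376.7   14. ]
cut spanner_c [269.1 118.5] 0.65 1792
spanner_c [269.4 119.2] 0.58 [ 470.1 -111.1   10. ]
```

View pics/w2.png

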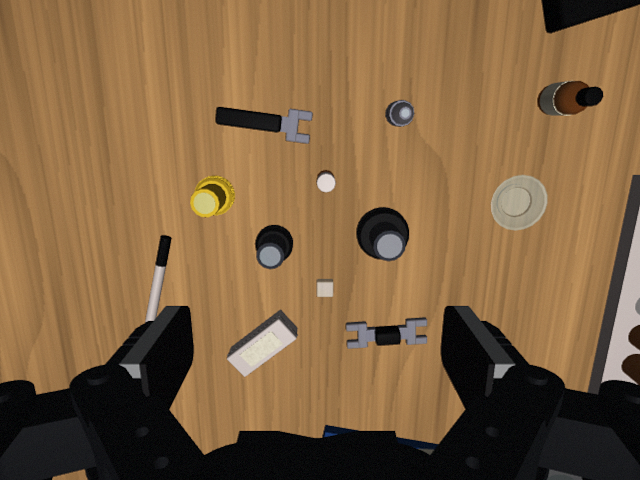

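```bash
python3 - <<'E'
from h import *
c={k:v for k,v in np.load('w2.npz').items()}
im=c['img']
a=cv2.resize(im[90:330,190:420],None,fx=3.2,fy=2.5*1,interpolation=cv2.INTER_CUBIC)
a=cv2.resize(im[80:280,190:430],None,fx=3,fy=3,interpolation=cv2.INTER_CUBIC)
a=np.clip(a.astype(float)*1.6+15,0,255).astype(np.uint8)
cv2.imwrite('pics/w2c.png',a)
b=cv2.resize(im[280:400,190:440],None,fx=3,fy=3,interpolation=cv2.INTER_CUBIC);cv2.imwrite('pics/w2d.png',np.clip(b*1.3,0,255).astype(np.uint8))
E
```

```text
(no output)
```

View pics/w2c.png

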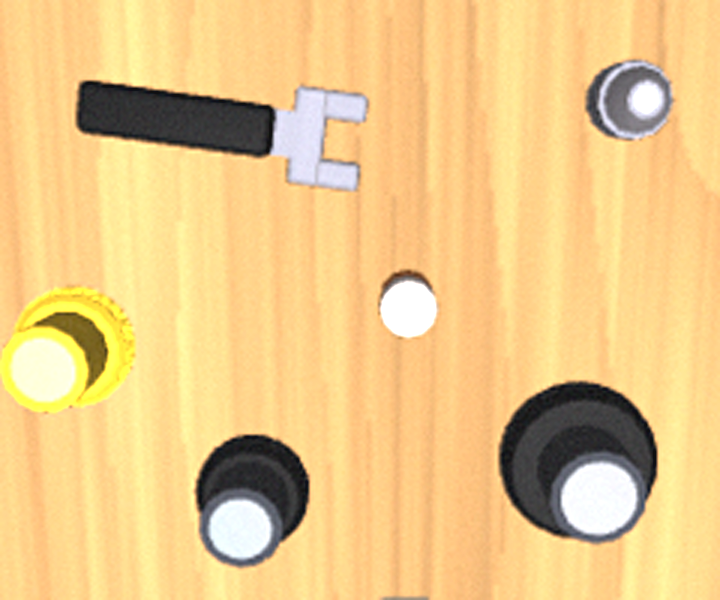

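View pics/w2d.png

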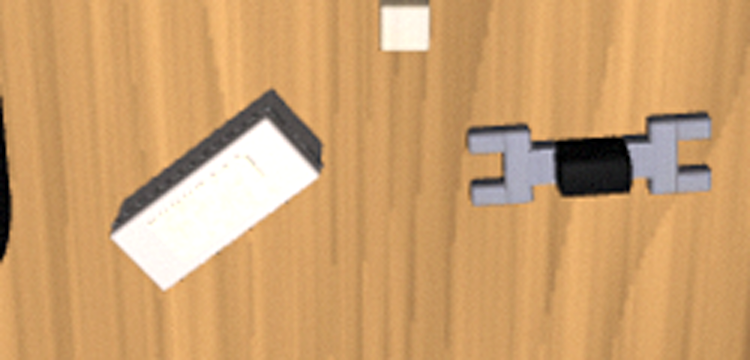

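```bash
python3 - <<'E'
from h import *
c={k:v for k,v in np.load('w2.npz').items()}
A=lambda p:(np.array(p,float)+.5)/3-.5+[190,80]
B=lambda p:(np.array(p,float)+.5)/3-.5+[190,280]
print('eye top',ray(c,A([240,527]),55),'cup',ray(c,A([252,490]),18))
print('obj nose',ray(c,A([646,99]),45),'ring',ray(c,A([634,99]),28),'foot-ish circle',)
q=ray(c,B([[112,236],[165,290],[320,174],[268,120]]),28);print(q.mean(0),np.linalg.norm(q-np.roll(q,1,0),axis=1),np.degrees(np.arctan2(*(q[2]-q[1])[1::-1])),np.degrees(np.arctan2(*(q[3]-q[0])[1::-1])))
# spanner: grip and head by masks
m=np.load('m_spanner_c_269.npy')
g=cv2.cvtColor(c['img'],cv2.COLOR_BGR2GRAY); roi=np.zeros_like(m);roi[100:150,205:325]=1
gm=(roi&(g<38)).astype(np.uint8)
ct=max(cv2.findContours(gm,cv2.RETR_EXTERNAL,cv2.CHAIN_APPROX_NONE)[0],key=cv2.contourArea)
r=cv2.minAreaRect(ct);bp=cv2.boxPoints(r);q=ray(c,bp,20);print(bp.tolist(),np.round(q,1).tolist(),q.mean(0))
hq=ray(c,A([[327,88],[366,96],[358,188],[288,182],[300,88]]),8);print('head',np.round(hq,1).tolist())
E
```

```text
eye top [[ 471.29364365 -248.03841882   55.        ]] cup [[ 471.90204455 -245.77319103   18.        ]]
obj nose [[ 606.36957479 -104.41613627   45.        ]] ring [[ 605.72972939 -104.30335362   28.        ]] foot-ish circle
[ 454.95808123 -373.95002859   28.        ] [81.73873391 31.92898536 82.52238646 30.78344505] 39.72629082025976 38.92357530705472
[[214.78048706054688, 123.0243911743164], [217.04733276367188, 106.24964141845703], [281.7575378417969, 114.99425506591797], [279.4906921386719, 131.76901245117188]] [[414.3, -115.0, 20.0], [417.7, -98.3, 20.0], [484.1, -106.8, 20.0], [481.4, -123.7, 20.0]] [ 449.38547213 -110.95939951   20.        ]
head [[501.1, -100.7, 8.0], [514.9, -103.4, 8.0], [512.0, -135.1, 8.0], [486.8, -133.1, 8.0], [491.6, -100.7, 8.0]]
```

Emit:
{"name": "move_arm", "arguments": {
  "moves": [
    [[-0.049, 0.069, 0.15, 0, 0, 0], [-0.049, 0.069, 0.15, 0, 0, 0], [-0.049, 0.069, 0.15, 0, 0, 0], [-0.049, 0.069, 0.2, 0, 0, 0], [-0.049, 0.069, 0.24, 0, 0, 0], [-0.049, 0.069, 0.27, 0, 0, 0], [-0.049, 0.069, 0.29, 0, 0, 0], [-0.049, 0.069, 0.307, 0, 0, 0], [-0.049, 0.069, 0.307, 0, 0, 0], [-0.049, 0.069, 0.307, 0, 0, 0]]
  ]
}}

```text
clock: 6.32
eef_pos: [471.7, -248.6, 24.9]
tool_rot: [3.141, -0.001, -0.0]
force: [-0.6, -0.2, 0.5]
width: 85.5
```

```bash
python3 - <<'E'
from h import *
c=cam('wrist');cv2.imwrite('pics/w3.png',c['img'])
E
```

```text
(no output)
```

View pics/w3.png

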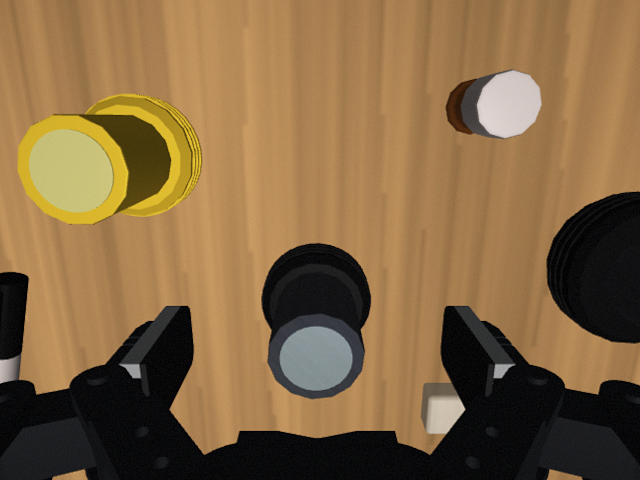

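The eyepiece (barrel top at 316,357) stands centred between the open fingers. Closing.

Emit:
{"name": "move_arm", "arguments": {
  "jaw": 0,
  "moves": [
    [[0, 0, 0, 0, 0, 0], [0, 0, 0, 0, 0, 0], [0, 0, 0, 0, 0, 0], [0, 0, 0, 0, 0, 0], [0, 0, 0, 0, 0, 0], [0, 0, 0, 0, 0, 0], [0, 0, 0, 0, 0, 0], [0, 0, 0, 0, 0, 0]]
  ]
}}

```text
clock: 7.38
eef_pos: [471.5, -248.3, 24.8]
tool_rot: [3.142, -0.001, 0.0]
force: [-0.6, 0.3, 6.0]
width: 28.5
```

Emit:
{"name": "move_arm", "arguments": {
  "moves": [
    [[0, 0, -0.03, 0, 0, 0], [0, 0, -0.08, 0, 0, 0], [0, -0.05, -0.1, 0, 0, 0], [0.012, -0.1, -0.1, 0, 0, 0], [0.02, -0.16, -0.1, 0, 0, 0], [0.028, -0.22, -0.1, 0, 0, 0], [0.035, -0.28, -0.1, 0, 0, 0], [0.042, -0.34, -0.1, 0, 0, 0], [0.05, -0.4, -0.1, 0, 0, 0], [0.056, -0.45, -0.1, 0, 0, 0], [0.061, -0.48, -0.1, 0, 0, 0], [0.061, -0.492, -0.1, 0, 0, 0], [0.061, -0.492, -0.1, 0, 0, 0], [0.061, -0.492, -0.08, 0, 0, 0], [0.061, -0.492, -0.06, 0, 0, 0], [0.061, -0.492, -0.04, 0, 0, 0], [0.061, -0.492, -0.03, 0, 0, 0], [0.061, -0.492, -0.03, 0, 0, 0]]
  ]
}}

```text
clock: 9.62
eef_pos: [532.1, 242.1, 54.0]
tool_rot: [3.141, 0.001, -0.002]
force: [-0.2, -0.0, -1.0]
width: 28.7
```

```bash
python3 - <<'E'
from h import *
c=cam('wrist');cv2.imwrite('pics/w4.png',c['img']);print(c['s']['eef_pos'],c['s']['force'])
p=lambda x,y,z:proj(c,[x,y,z])
print(p(532.9,244.2,16),p(532.9,271.2,16),p(505.9,244.2,16),p(559.9,244.2,16))
E
```

```text
[532.11914781 242.13736941  54.00707255] [-0.17200509 -0.04136685 -0.9837669 ]
[[318.75795514 272.49970787]] [[318.74753143 214.73417569]] [[259.54196543 272.55836665]] [[377.99887036 272.4410244 ]]
```

View pics/w4.png

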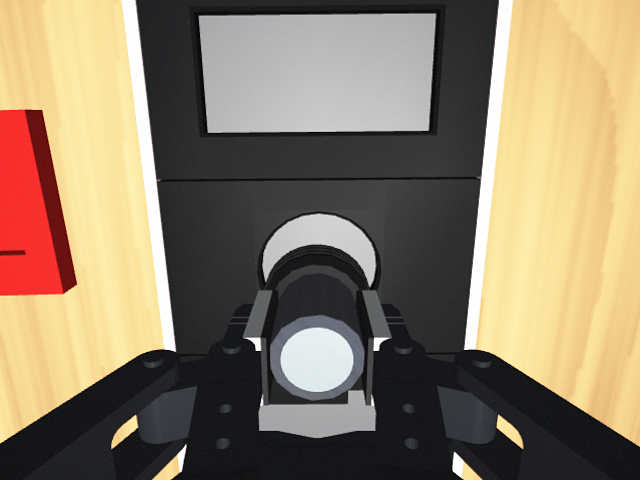

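Emit:
{"name": "move_arm", "arguments": {
  "moves": [
    [[0.001, -0.001, 0.006, 0, 0, 0], [0.001, -0.001, 0.012, 0, 0, 0], [0.001, -0.001, 0.017, 0, 0, 0], [0.001, -0.001, 0.019, 0, 0, 0], [0.001, -0.001, 0.02, 0, 0, 0], [0.001, -0.001, 0.0205, 0, 0, 0], [0.001, -0.001, 0.0205, 0, 0, 0]]
  ]
}}

```text
clock: 10.55
eef_pos: [533.4, 244.8, 33.9]
tool_rot: [-3.141, -0.0, 0.0]
force: [1.1, -0.4, -0.9]
width: 28.6
```

Emit:
{"name": "move_arm", "arguments": {
  "moves": [
    [[0, 0, 0.0005, 0, 0, 0], [0, 0, 0.001, 0, 0, 0], [0, 0, 0.001, 0, 0, 0]]
  ]
}}

```text
clock: 10.92
eef_pos: [533.3, 244.8, 32.8]
tool_rot: [-3.142, -0.0, 0.0]
force: [-0.3, -0.5, -1.1]
width: 28.3
```

Emit:
{"name": "move_arm", "arguments": {
  "moves": [
    [[0, 0, 0.0005, 0, 0, 0], [0, 0, 0.001, 0, 0, 0], [0, 0, 0.001, 0, 0, 0]]
  ]
}}

```text
clock: 11.3
eef_pos: [533.3, 244.8, 32.8]
tool_rot: [-3.141, -0.0, -0.0]
force: [-2.2, -0.9, 8.6]
width: 28.4
```

Emit:
{"name": "move_arm", "arguments": {
  "jaw": 1,
  "moves": [
    [[0, 0, 0, 0, 0, 0], [0, 0, 0, 0, 0, 0], [0, 0, 0, 0, 0, 0], [0, 0, 0, 0, 0, 0], [0, 0, -0.01, 0, 0, 0], [0, 0, -0.04, 0, 0, 0], [0, 0, -0.09, 0, 0, 0], [0.01, 0.04, -0.1, 0, 0, 0], [0.02, 0.1, -0.1, 0, 0, 0], [0.03, 0.16, -0.1, 0, 0, 0], [0.04, 0.22, -0.1, 0, 0, 0], [0.055, 0.28, -0.1, 0, 0, 0], [0.065, 0.33, -0.1, 0, 0, 0], [0.0727, 0.349, -0.1, 0, 0, 0], [0.0727, 0.349, -0.07, 0, 0, 0], [0.0727, 0.349, -0.05, 0, 0, 0], [0.0727, 0.349, -0.05, 0, 0, 0]]
  ]
}}

```text
clock: 13.42
eef_pos: [604.7, -102.5, 80.2]
tool_rot: [-3.14, 0.004, 0.002]
force: [-0.2, 0.8, 0.2]
width: 85.7
```

```bash
python3 - <<'E'
from h import *
c=cam('wrist');cv2.imwrite('pics/w5.png',c['img']);print(c['s']['eef_pos'],c['s']['force'])
p=lambda x,y,z:proj(c,[x,y,z])
print(p(606,-104.4,45),p(606,-104.4,28))
t=cam('scene');cv2.imwrite('pics/s5.png',cv2.resize(t['img'][180:330,130:500],None,fx=2,fy=2))
E
```

```text
[ 604.71665757 -102.53444032   80.20535107] [-0.20130707  0.78960618  0.24915799]
[[320.07539906 283.06093538]] [[319.94375383 269.87413009]]
```

View pics/w5.png

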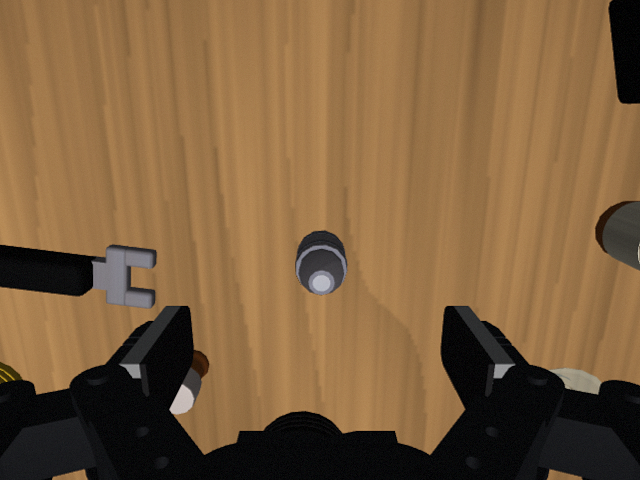

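View pics/s5.png

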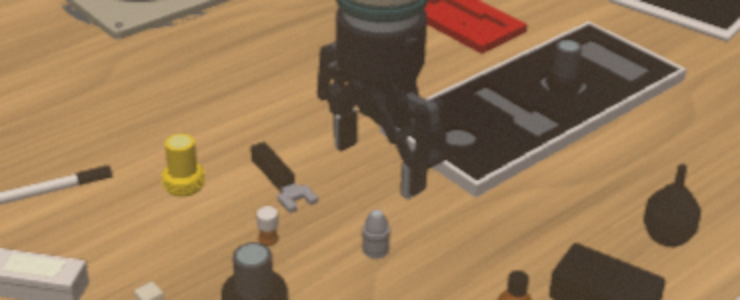

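Emit:
{"name": "move_arm", "arguments": {
  "moves": [
    [[0.0003, 0, 0.02, 0, 0, 0], [0.0003, 0, 0.045, 0, 0, 0], [0.0003, 0, 0.06, 0, 0, 0], [0.0003, 0, 0.07, 0, 0, 0], [0.0003, 0, 0.071, 0, 0, 0], [0.0003, 0, 0.071, 0, 0, 0], [0.0003, 0, 0.071, 0, 0, 0]]
  ]
}}

```text
clock: 14.4
eef_pos: [606.8, -104.4, 11.5]
tool_rot: [3.141, -0.001, -0.0]
force: [0.2, 0.1, 0.2]
width: 85.4
```

Emit:
{"name": "move_arm", "arguments": {
  "jaw": 0,
  "moves": [
    [[0, 0, 0.0005, 0, 0, 0], [0, 0, 0.0005, 0, 0, 0], [0, 0, 0.0005, 0, 0, 0], [0, 0, 0.0005, 0, 0, 0], [0, 0, 0.0005, 0, 0, 0], [0, 0, 0.0005, 0, 0, 0], [0, 0, 0.0005, 0, 0, 0], [0, 0, 0.0005, 0, 0, 0]]
  ]
}}

```text
clock: 15.4
eef_pos: [606.5, -104.3, 10.6]
tool_rot: [-3.142, -0.0, -0.0]
force: [-1.3, 0.6, 5.8]
width: 23.5
```

```bash
python3 - <<'E'
from h import *
c=cam('wrist');cv2.imwrite('pics/w6.png',c['img'][150:]);print(c['s']['eef_pos'],c['s']['force'])
E
```

```text
[ 606.51880645 -104.29892917   10.61709522] [-1.31715467  0.6413513   5.84360339]
```

View pics/w6.png

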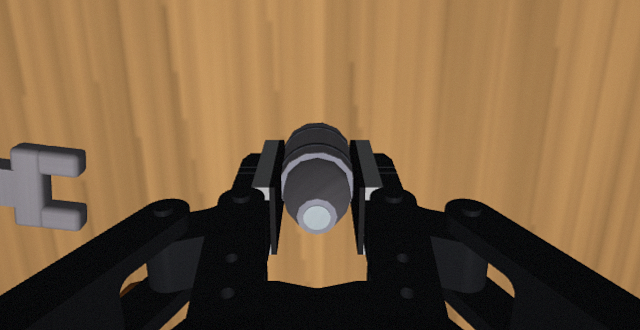

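Emit:
{"name": "move_arm", "arguments": {
  "moves": [
    [[0, 0, -0.02, 0, 0, 0], [0, 0, -0.06, 0, 0, 0], [-0.02, -0.04, -0.07, 0, 0, 0], [-0.04, -0.09, -0.07, 0, 0, 0], [-0.06, -0.14, -0.07, 0, 0, 0], [-0.072, -0.17, -0.07, 0, 0, 0], [-0.0725, -0.179, -0.07, 0, 0, 0], [-0.0725, -0.179, -0.07, 0, 0, 0], [-0.0725, -0.179, -0.05, 0, 0, 0], [-0.0725, -0.179, -0.035, 0, 0, 0], [-0.0725, -0.179, -0.025, 0, 0, 0], [-0.0725, -0.179, -0.025, 0, 0, 0], [-0.0725, -0.179, -0.025, 0, 0, 0]]
  ]
}}

```text
clock: 17.08
eef_pos: [534.1, 74.4, 35.5]
tool_rot: [3.142, -0.0, -0.0]
force: [-0.1, 0.6, -1.1]
width: 23.8
```

```bash
python3 - <<'E'
from h import *
c=cam('wrist');cv2.imwrite('pics/w7.png',c['img']);print(c['s']['eef_pos'],c['s']['force'])
p=lambda x,y,z:np.round(proj(c,[x,y,z]))
print(p(534.1,74.6,16),p(534.1,74.6+19,16),p(515.1,74.6,16),p(553.1,74.6,16))
E
```

```text
[534.13028648  74.44167034  35.5293349 ] [-0.11541795  0.61365774 -1.14878453]
[[317. 293.]] [[317. 249.]] [[271. 293.]] [[363. 293.]]
```

View pics/w7.png

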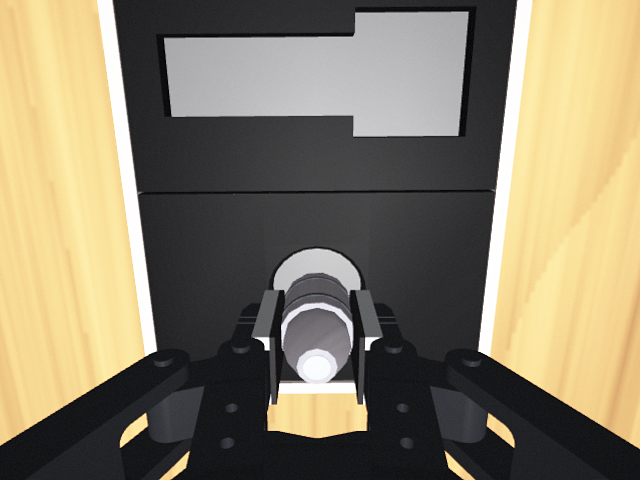

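Aligned with the recess (rim at 271–363, 249). Lowering to TCP z ≈ 18.6.

Emit:
{"name": "move_arm", "arguments": {
  "moves": [
    [[0, 0, 0.006, 0, 0, 0], [0, 0, 0.011, 0, 0, 0], [0, 0, 0.0145, 0, 0, 0], [0, 0, 0.016, 0, 0, 0], [0, 0, 0.0165, 0, 0, 0], [0, 0, 0.0165, 0, 0, 0]]
  ]
}}

```text
clock: 17.88
eef_pos: [533.8, 74.7, 18.8]
tool_rot: [-3.142, -0.0, -0.0]
force: [-0.4, 0.2, -1.6]
width: 23.7
```

Emit:
{"name": "move_arm", "arguments": {
  "moves": [
    [[0, 0, 0.0005, 0, 0, 0], [0, 0, 0.001, 0, 0, 0], [0, 0, 0.001, 0, 0, 0]]
  ]
}}

```text
clock: 18.25
eef_pos: [533.9, 74.8, 18.6]
tool_rot: [-3.141, -0.0, -0.0]
force: [-1.0, 0.3, 6.9]
width: 23.5
```

Emit:
{"name": "move_arm", "arguments": {
  "jaw": 1,
  "moves": [
    [[0, 0, 0, 0, 0, 0], [0, 0, 0, 0, 0, 0], [0, 0, 0, 0, 0, 0], [0, 0, 0, 0, 0, 0], [0, 0, -0.01, 0, 0, 0], [0, 0, -0.04, 0, 0, 0], [0, 0, -0.09, 0, 0, 0], [-0.01, 0.05, -0.1, 0, 0, 0.1], [-0.02, 0.11, -0.1, 0, 0, 0.25], [-0.03, 0.17, -0.1, 0, 0, 0.4], [-0.04, 0.23, -0.1, 0, 0, 0.55], [-0.05, 0.29, -0.1, 0, 0, 0.7], [-0.06, 0.35, -0.1, 0, 0, 0.85], [-0.07, 0.41, -0.1, 0, 0, 0.885], [-0.079, 0.449, -0.1, 0, 0, 0.885], [-0.079, 0.449, -0.1, 0, 0, 0.885], [-0.079, 0.449, -0.1, 0, 0, 0.885], [-0.079, 0.449, -0.1, 0, 0, 0.885]]
  ]
}}

```text
clock: 20.5
eef_pos: [455.7, -372.3, 117.8]
tool_rot: [-3.14, 0.001, -0.883]
force: [-0.8, 0.5, 0.5]
width: 85.1
```

```bash
python3 - <<'E'
from h import *
c=cam('wrist');cv2.imwrite('pics/w8.png',c['img']);print(c['s']['eef_pos'],c['s']['tool_rot'],c['s']['qpos'])
np.savez('w8.npz',**{k:c[k] for k in('o','M','f','cx','cy','img')})
a=np.radians(39.3);u=np.array([np.cos(a),np.sin(a),0]);v=np.array([-u[1],u[0],0]);o=np.array([455,-374,28])
print(np.round(proj(c,[o+42*i*u+17*j*v for i,j in((1,1),(1,-1),(-1,-1),(-1,1))])).tolist())
t=cam('scene');cv2.imwrite('pics/s8.png',cv2.resize(t['img'][150:330,300:500],None,fx=3,fy=3))
E
```

```text
[ 455.66228751 -372.32121986  117.78780896] [-3.14041209e+00  9.84876079e-04 -8.82705187e-01] [ 0.24750969  0.7825802   0.65177036  1.80805825 -0.65552118  0.78045465
  0.36121352]
[[288.0, 173.0], [350.0, 173.0], [347.0, 313.0], [291.0, 312.0]]
```

View pics/w8.png

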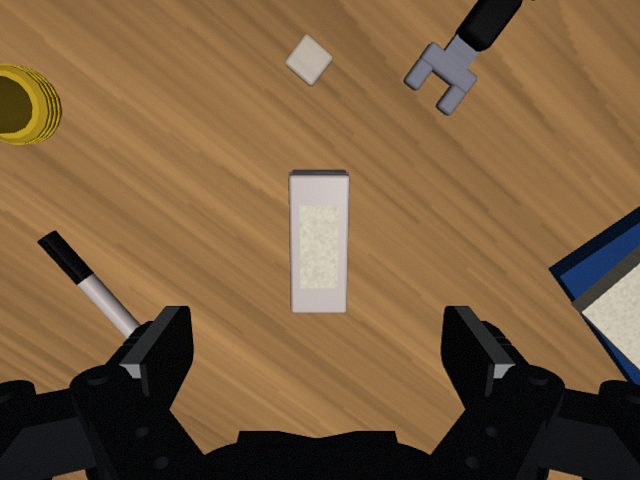

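View pics/s8.png

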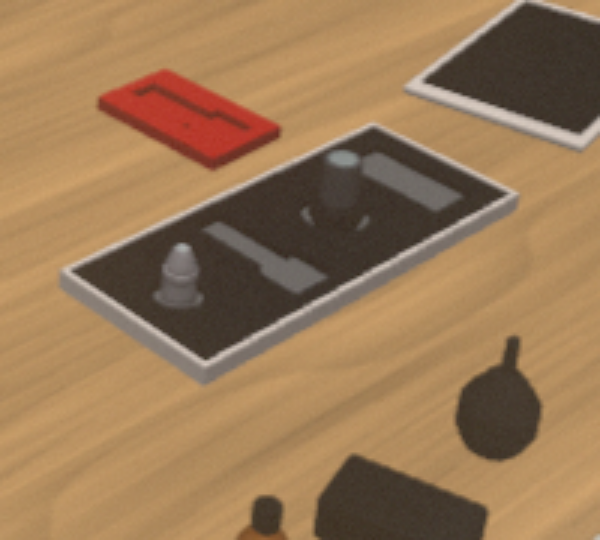

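```bash
python3 - <<'E'
from h import *
c={k:v for k,v in np.load('w8.npz').items()}
print(ray(c,[[48,240],[90,278],[137,330]],5))
t=cam('top');print(ray(t,[[407,299],[422,303],[457,311]],5))
E
```

```text
[[ 344.02443887 -244.01888225    5.        ]
 [ 338.62781402 -277.83973164    5.        ]
 [ 326.28402045 -321.71617424    5.        ]]
[[ 343.81135223 -242.4699932     5.        ]
 [ 333.20534337 -279.17212935    5.        ]
 [ 311.81312411 -364.72973419    5.        ]]
```

Emit:
{"name": "move_arm", "arguments": {
  "moves": [
    [[0, 0, 0.04, 0, 0, 0], [0, 0, 0.07, 0, 0, 0], [0, 0, 0.09, 0, 0, 0], [0, 0, 0.1, 0, 0, 0], [0, 0, 0.106, 0, 0, 0], [0, 0, 0.107, 0, 0, 0], [0, 0, 0.107, 0, 0, 0]]
  ]
}}

```text
clock: 21.52
eef_pos: [455.1, -374.6, 11.4]
tool_rot: [-3.141, -0.001, -0.885]
force: [-0.3, 0.0, -0.1]
width: 85.3
```

Emit:
{"name": "move_arm", "arguments": {
  "jaw": 0,
  "moves": [
    [[0, 0, 0.0005, 0, 0, 0], [0, 0, 0.0005, 0, 0, 0], [0, 0, 0.0005, 0, 0, 0], [0, 0, 0.0005, 0, 0, 0], [0, 0, 0.0005, 0, 0, 0], [0, 0, 0.0005, 0, 0, 0], [0, 0, 0.0005, 0, 0, 0], [0, 0, 0.0005, 0, 0, 0]]
  ]
}}

```text
clock: 22.52
eef_pos: [455.0, -374.6, 10.7]
tool_rot: [-3.141, -0.001, -0.885]
force: [-0.4, -0.4, 5.9]
width: 32.7
```

```bash
python3 - <<'E'
from h import *
c=cam('wrist');cv2.imwrite('pics/w9.png',c['img'][100:]);s=c['s'];print(s['eef_pos'],s['force'],s['tool_rot'])
# delta to slidebox recess
d=np.array([532.2,329,s['eef_pos'][2]])-s['eef_pos']; print(rot(s['tool_rot']).T@d)
for p in ([490,-100],[510,100],[520,250]):
    print(p,np.round(rot(s['tool_rot']).T@(np.array([*p,s['eef_pos'][2]])-s['eef_pos']),1))
E
```

```text
[ 455.03732496 -374.5878967    10.70463479] [-0.39546557 -0.3919226   5.90589646] [-3.14146324e+00 -8.12063633e-04 -8.85008279e-01]
[-4.95654926e+02 -5.05288123e+02 -3.37110796e-01]
[490, -100] [-1.904e+02 -2.010e+02 -1.000e-01]
[510, 100] [-3.325e+02 -3.431e+02 -2.000e-01]
[520, 250] [-4.422e+02 -4.458e+02 -3.000e-01]
```

View pics/w9.png

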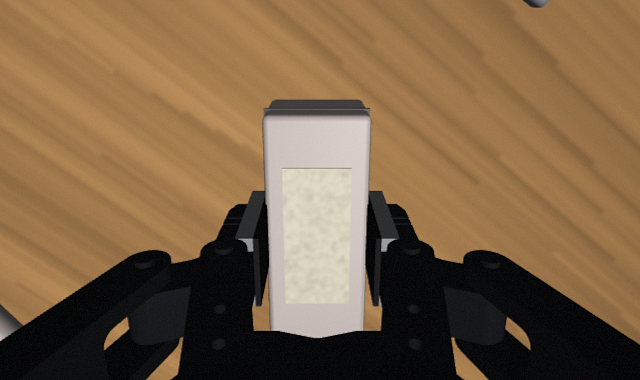

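Emit:
{"name": "move_arm", "arguments": {
  "moves": [
    [[0, 0, -0.02, 0, 0, 0], [0, 0, -0.07, 0, 0, 0], [-0.03, -0.03, -0.11, 0, 0, 0], [-0.07, -0.071, -0.11, 0, 0, 0], [-0.11, -0.112, -0.11, 0, 0, 0.1], [-0.15, -0.153, -0.11, 0, 0, 0.2], [-0.19, -0.194, -0.11, 0, 0, 0.3], [-0.23, -0.235, -0.11, 0, 0, 0.4], [-0.27, -0.276, -0.11, 0, 0, 0.5], [-0.31, -0.316, -0.11, 0, 0, 0.6], [-0.35, -0.357, -0.11, 0, 0, 0.682], [-0.39, -0.398, -0.11, 0, 0, 0.682], [-0.43, -0.439, -0.11, 0, 0, 0.682], [-0.47, -0.48, -0.11, 0, 0, 0.682], [-0.4957, -0.5053, -0.11, 0, 0, 0.682], [-0.4957, -0.5053, -0.11, 0, 0, 0.682], [-0.4957, -0.5053, -0.08, 0, 0, 0.682], [-0.4957, -0.5053, -0.05, 0, 0, 0.682], [-0.4957, -0.5053, -0.04, 0, 0, 0.682], [-0.4957, -0.5053, -0.04, 0, 0, 0.682]]
  ]
}}

```text
clock: 25.08
eef_pos: [532.0, 328.5, 50.6]
tool_rot: [3.141, -0.001, -1.568]
force: [0.9, 0.2, -0.4]
width: 32.8
```

```bash
python3 - <<'E'
from h import *
c=cam('wrist');cv2.imwrite('pics/w10.png',c['img']);s=c['s'];print(s['eef_pos'],s['force'],s['tool_rot'],s['qpos'],s['width'])
p=lambda x,y,z:np.round(proj(c,[x,y,z])).tolist()
print([p(532.2+i*48,329+j*23,16) for i,j in((1,1),(1,-1),(-1,1))])
t=cam('scene');cv2.imwrite('pics/s10.png',cv2.resize(t['img'][100:300,300:540],None,fx=3,fy=3))
E
```

```text
[531.96041204 328.49545676  50.579339  ] [ 0.94493613  0.18037132 -0.40437719] [ 3.14116916e+00 -6.54986540e-04 -1.56814621e+00] [-1.07363397  1.01954664  0.87335906  1.73596063 -0.9910517   0.89490562
 -1.31995182] 32.83024001377454
[[[262.0, 170.0]], [[372.0, 171.0]], [[268.0, 371.0]]]
```

View pics/w10.png

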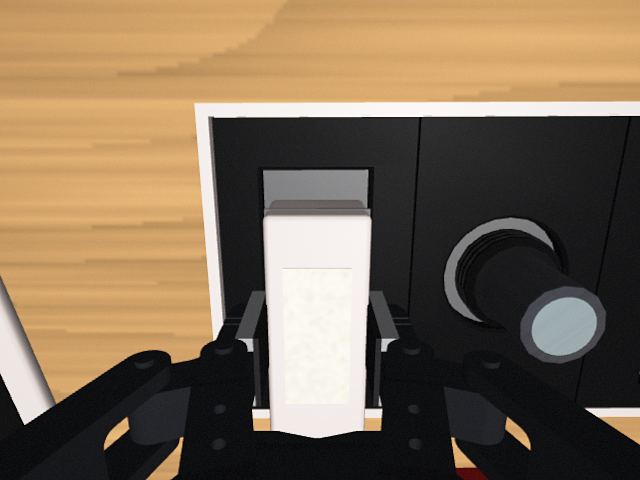

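View pics/s10.png

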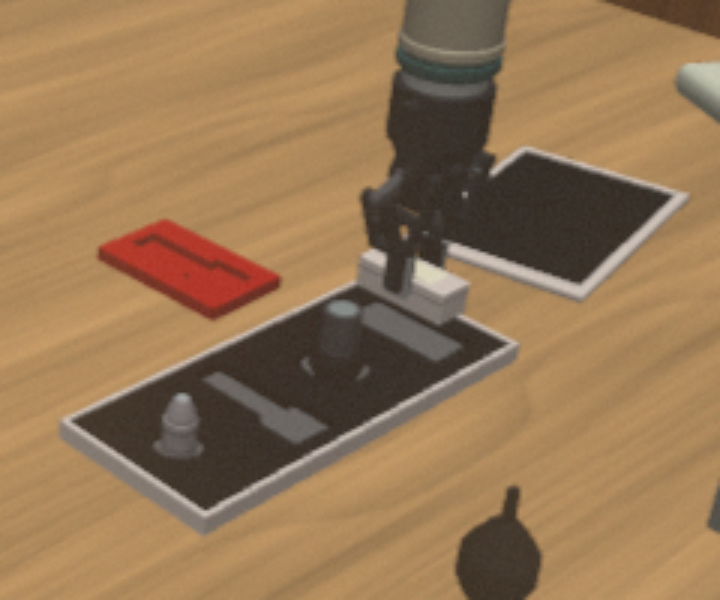

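Emit:
{"name": "move_arm", "arguments": {
  "moves": [
    [[0, 0, 0.01, 0, 0, 0], [0, 0, 0.02, 0, 0, 0], [0, 0, 0.026, 0, 0, 0], [0, 0, 0.029, 0, 0, 0], [0, 0, 0.0305, 0, 0, 0], [0, 0, 0.031, 0, 0, 0], [0, 0, 0.031, 0, 0, 0]]
  ]
}}

```text
clock: 26.05
eef_pos: [532.1, 329.4, 19.5]
tool_rot: [-3.141, 0.0, -1.567]
force: [-0.1, 0.7, -0.1]
width: 32.9
```

Emit:
{"name": "move_arm", "arguments": {
  "moves": [
    [[0, 0, 0.0005, 0, 0, 0], [0, 0, 0.001, 0, 0, 0], [0, 0, 0.001, 0, 0, 0]]
  ]
}}

```text
clock: 26.42
eef_pos: [532.0, 329.4, 18.7]
tool_rot: [-3.141, 0.0, -1.567]
force: [-1.5, -0.7, 3.9]
width: 32.3
```

Emit:
{"name": "move_arm", "arguments": {
  "jaw": 0.7,
  "moves": [
    [[0, 0, 0, 0, 0, 0], [0, 0, 0, 0, 0, 0], [0, 0, 0, 0, 0, 0], [0, 0, 0, 0, 0, 0], [0, 0, -0.01, 0, 0, 0], [0, 0, -0.05, 0, 0, 0], [0, 0, -0.1, 0, 0, 0], [0, 0, -0.1, 0, 0, 0], [0.05, 0.008, -0.1, 0, 0, 0.02], [0.11, 0.017, -0.1, 0, 0, 0.04], [0.17, 0.026, -0.1, 0, 0, 0.06], [0.23, 0.036, -0.1, 0, 0, 0.08], [0.29, 0.045, -0.1, 0, 0, 0.1], [0.35, 0.054, -0.1, 0, 0, 0.12], [0.41, 0.063, -0.1, 0, 0, 0.131], [0.442, 0.068, -0.1, 0, 0, 0.131], [0.442, 0.068, -0.1, 0, 0, 0.131], [0.442, 0.068, -0.09, 0, 0, 0.131], [0.442, 0.068, -0.09, 0, 0, 0.131], [0.442, 0.068, -0.09, 0, 0, 0.131]]
  ]
}}

```text
clock: 28.92
eef_pos: [465.7, -111.7, 108.0]
tool_rot: [3.141, 0.0, -1.696]
force: [-0.1, 0.4, 1.0]
width: 60.2
```

```bash
python3 - <<'E'
from h import *
c=cam('wrist');cv2.imwrite('pics/w11.png',c['img']);s=c['s'];print(s['eef_pos'],s['force'],s['tool_rot'],s['qpos'],s['width'])
a=np.radians(-7.3);u=np.array([np.cos(a),np.sin(a),0]);v=np.array([-u[1],u[0],0]);o=np.array([465.3,-113,20])
print(np.round(proj(c,[o+x*u+y*v for x,y in((18,9),(18,-9),(-50,9),(-50,-9),(0,0))])).tolist())
print('head',np.round(proj(c,[o-[0,0,12]+x*u+y*v for x,y in((50,17),(50,-17))])).tolist())
t=cam('scene');cv2.imwrite('pics/s11.png',cv2.resize(t['img'][150:330,300:500],None,fx=3,fy=3))
E
```

```text
[ 465.66460814 -111.69268072  107.9552041 ] [-0.058223    0.38134166  1.01581298] [ 3.14081625e+00  3.28469187e-04 -1.69594944e+00] [-0.36419704  0.76577938  0.86115818  2.11250798 -0.93827122  0.71031276
 -0.55913206] 60.180394224796586
[[304.0, 213.0], [336.0, 213.0], [304.0, 323.0], [334.0, 323.0], [320.0, 244.0]]
head [[290.0, 153.0], [350.0, 153.0]]
```

View pics/w11.png

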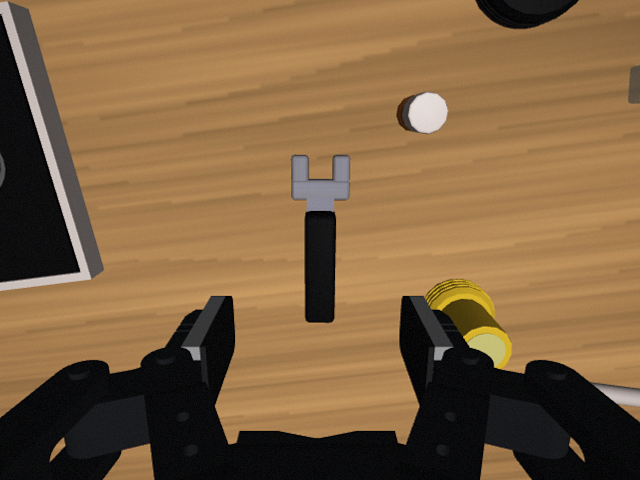

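View pics/s11.png

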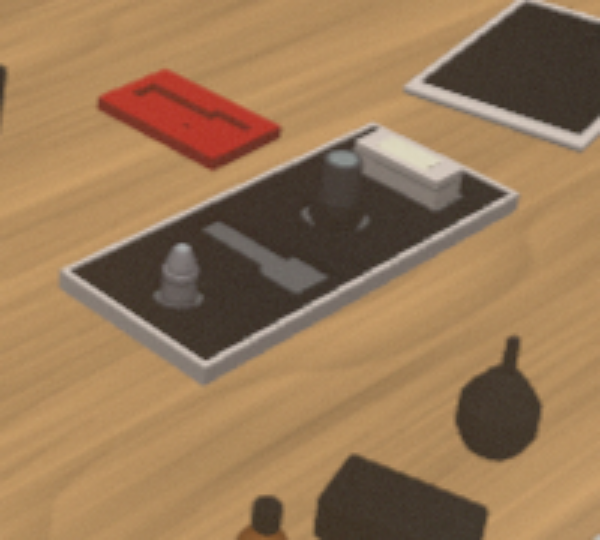

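Emit:
{"name": "move_arm", "arguments": {
  "moves": [
    [[0, 0, 0.04, 0, 0, 0], [0, 0, 0.07, 0, 0, 0], [0, 0, 0.088, 0, 0, 0], [0, 0, 0.095, 0, 0, 0], [0, 0, 0.098, 0, 0, 0], [0, 0, 0.098, 0, 0, 0], [0, 0, 0.098, 0, 0, 0]]
  ]
}}

```text
clock: 29.9
eef_pos: [465.9, -112.9, 10.6]
tool_rot: [-3.141, -0.0, -1.698]
force: [-0.1, -0.2, -0.4]
width: 60.0
```

Emit:
{"name": "move_arm", "arguments": {
  "jaw": 0,
  "moves": [
    [[0, 0, 0, 0, 0, 0], [0, 0, 0, 0, 0, 0], [0, 0, 0, 0, 0, 0], [0, 0, 0, 0, 0, 0], [0, 0, 0, 0, 0, 0], [0, 0, 0, 0, 0, 0], [0, 0, 0, 0, 0, 0], [0, 0, 0, 0, 0, 0]]
  ]
}}

```text
clock: 30.9
eef_pos: [465.7, -112.9, 10.7]
tool_rot: [-3.141, 0.0, -1.698]
force: [-1.0, 0.7, 5.7]
width: 16.1
```

```bash
python3 - <<'E'
from h import *
c=cam('wrist');cv2.imwrite('pics/w12.png',c['img'][100:]);s=c['s'];print(s['eef_pos'],s['force'],s['tool_rot'])
for p in ([533.4,159.3],[534,160]):
    print(p,np.round(rot(s['tool_rot']).T@(np.array([*p,s['eef_pos'][2]])-s['eef_pos']),1))
E
```

```text
[ 465.70488954 -112.86473032   10.66853622] [-1.02210074  0.70755758  5.67704217] [-3.14114127e+00  2.59658253e-04 -1.69806669e+00]
[533.4, 159.3] [-2.786e+02 -3.260e+01  1.000e-01]
[534, 160] [-2.793e+02 -3.310e+01  1.000e-01]
```

View pics/w12.png

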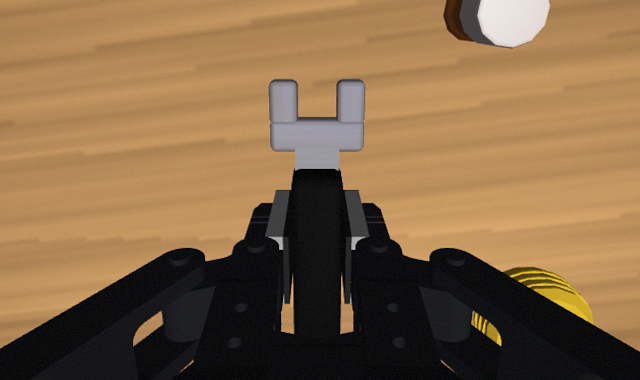

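Emit:
{"name": "move_arm", "arguments": {
  "moves": [
    [[0, 0, -0.02, 0, 0, 0], [0, 0, -0.06, 0, 0, 0], [0, 0, -0.1, 0, 0, 0], [-0.04, -0.005, -0.1, 0, 0, -0.03], [-0.09, -0.011, -0.1, 0, 0, -0.06], [-0.14, -0.017, -0.1, 0, 0, -0.09], [-0.19, -0.023, -0.1, 0, 0, -0.12], [-0.24, -0.028, -0.1, 0, 0, -0.131], [-0.27, -0.032, -0.1, 0, 0, -0.131], [-0.279, -0.0327, -0.1, 0, 0, -0.131], [-0.279, -0.0327, -0.1, 0, 0, -0.131], [-0.279, -0.0327, -0.08, 0, 0, -0.131], [-0.279, -0.0327, -0.06, 0, 0, -0.131], [-0.279, -0.0327, -0.045, 0, 0, -0.131], [-0.279, -0.0327, -0.035, 0, 0, -0.131], [-0.279, -0.0327, -0.035, 0, 0, -0.131], [-0.279, -0.0327, -0.035, 0, 0, -0.131]]
  ]
}}

```text
clock: 33.08
eef_pos: [533.9, 159.6, 45.6]
tool_rot: [-3.141, 0.0, -1.567]
force: [-0.0, -0.5, -1.9]
width: 16.3
```

```bash
python3 - <<'E'
from h import *
c=cam('wrist');cv2.imwrite('pics/w13.png',c['img']);s=c['s'];print(s['eef_pos'],s['force'],s['tool_rot'],s['width'])
p=lambda x,y,z:np.round(proj(c,[x,y,z])).tolist()
print([p(533.4+i,159.3+j,16) for i,j in((56,22),(56,-22),(14,22),(14,-22),(-56,14))])
b=s['eef_pos'][2]-10.7
print('held head top',[p(s['eef_pos'][0]+i,s['eef_pos'][1]+j,b+14) for i,j in((50,17),(50,-17),(24,17))])
t=cam('scene');cv2.imwrite('pics/s13.png',cv2.resize(t['img'][150:330,300:500],None,fx=3,fy=3))
E
```

```text
[533.86610813 159.60532748  45.63493431] [-0.01178662 -0.49259819 -1.89667932] [-3.14080057e+00  1.28878443e-05 -1.56718084e+00] 16.320839044592923
[[[264.0, 154.0]], [[374.0, 154.0]], [[267.0, 253.0]], [[370.0, 254.0]], [[288.0, 393.0]]]
held head top [[[267.0, 179.0]], [[370.0, 180.0]], [[269.0, 254.0]]]
```

View pics/w13.png

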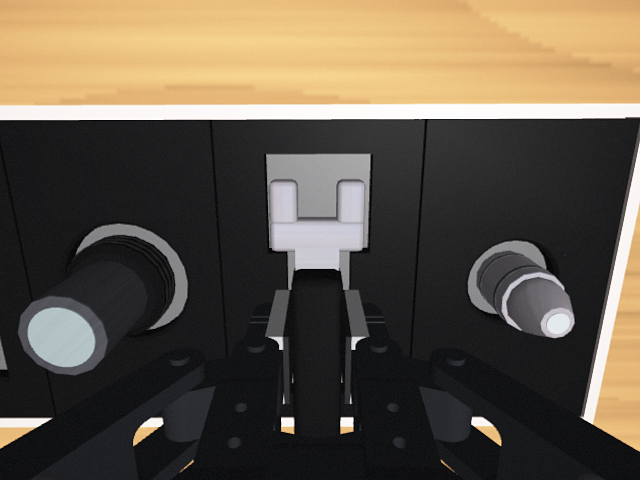

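View pics/s13.png

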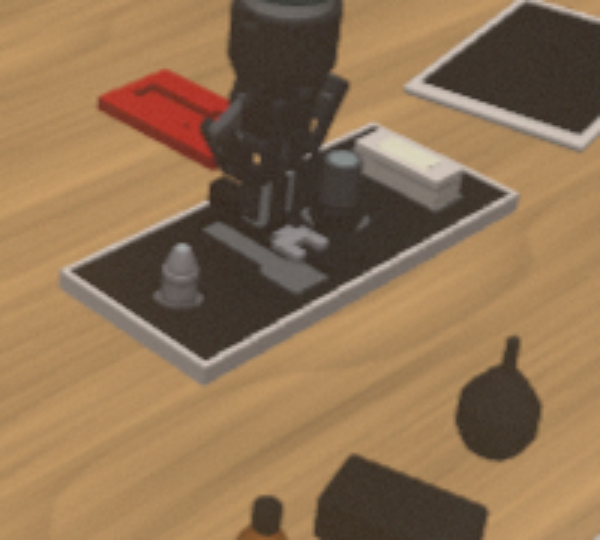

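Emit:
{"name": "move_arm", "arguments": {
  "moves": [
    [[0, 0, 0.01, 0, 0, 0], [0, 0, 0.018, 0, 0, 0], [0, 0, 0.023, 0, 0, 0], [0, 0, 0.025, 0, 0, 0], [0, 0, 0.026, 0, 0, 0], [0, 0, 0.026, 0, 0, 0]]
  ]
}}

```text
clock: 33.92
eef_pos: [533.5, 159.7, 19.4]
tool_rot: [-3.141, 0.0, -1.567]
force: [-0.0, -0.0, -1.4]
width: 16.3
```

Emit:
{"name": "move_arm", "arguments": {
  "moves": [
    [[0, 0, 0.0005, 0, 0, 0], [0, 0, 0.001, 0, 0, 0], [0, 0, 0.001, 0, 0, 0]]
  ]
}}

```text
clock: 34.3
eef_pos: [533.6, 159.8, 18.7]
tool_rot: [-3.141, 0.0, -1.567]
force: [-0.7, 0.3, 4.2]
width: 16.2
```

Contact with the floor. Releasing and rising to look; tool −y is world +x.

Emit:
{"name": "move_arm", "arguments": {
  "jaw": 0.5,
  "moves": [
    [[0, 0, 0, 0, 0, 0], [0, 0, 0, 0, 0, 0], [0, 0, 0, 0, 0, 0], [0, 0, 0, 0, 0, 0], [0, 0, -0.01, 0, 0, 0], [0, 0, -0.05, 0, 0, 0], [0, 0, -0.1, 0, 0, 0], [0, 0, -0.16, 0, 0, 0], [0, 0, -0.22, 0, 0, 0], [0, 0, -0.27, 0, 0, 0], [-0.03, 0.02, -0.3, 0, 0, 0], [-0.04, 0.04, -0.3, 0, 0, 0], [-0.04, 0.05, -0.3, 0, 0, 0], [-0.04, 0.05, -0.3, 0, 0, 0]]
  ]
}}

```text
clock: 36.05
eef_pos: [482.7, 198.9, 318.4]
tool_rot: [3.141, 0.0, -1.568]
force: [0.1, -0.3, 0.0]
width: 42.5
```

```bash
python3 - <<'E'
from h import *
c=cam('wrist');cv2.imwrite('pics/w14.png',c['img']);s=c['s'];print(s['eef_pos'],s['force'],s['tool_rot'],s['width'])
t=cam('scene');cv2.imwrite('pics/s14.png',cv2.resize(t['img'][150:400,110:510],None,fx=2,fy=2))
E
```

```text
[482.70731838 198.91457615 318.37950202] [ 0.1224483  -0.25246425  0.04763278] [ 3.14109585e+00  3.31576377e-05 -1.56762109e+00] 42.50029573255709
```

View pics/w14.png

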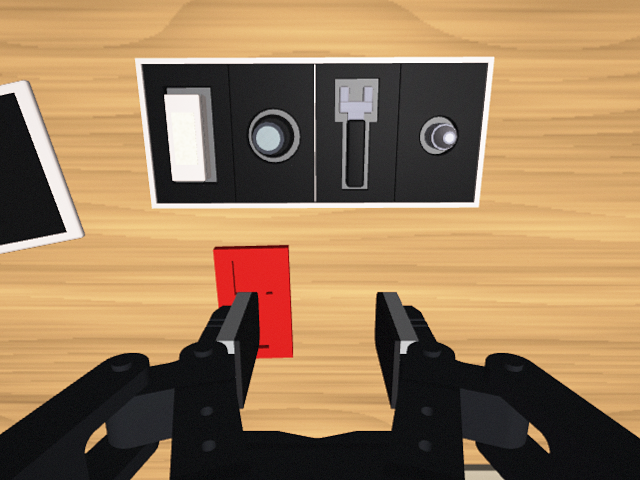

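View pics/s14.png

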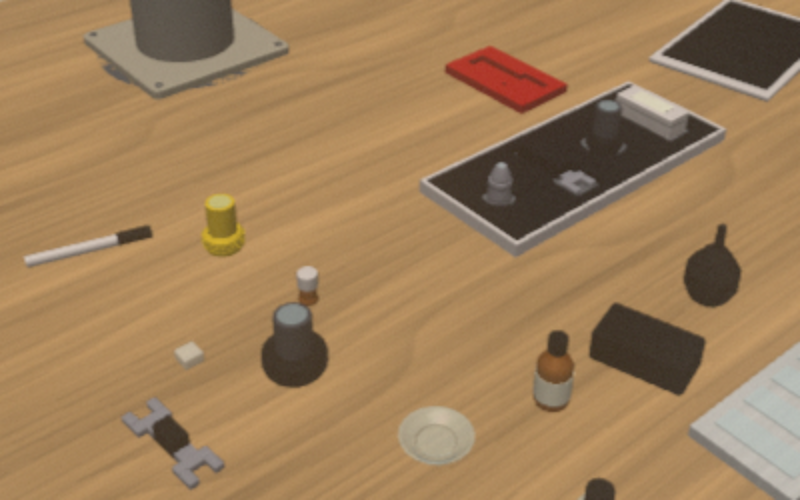

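The four parts sit in their recesses (box at 188,138; eyepiece 270,137; spanner 355,130; objective 440,135). One numeric check of the box and heights before handing in.

```bash
python3 - <<'E'
from h import *
c=cam('wrist')
P=lambda o,z,L:np.round(proj(c,[[o[0]+i,o[1]+j,z] for i,j in L]),0).tolist()
print('box top z36',P((532.2,329),36,((42,17),(42,-17),(-42,-17),(-42,17))))
print('eye top z63',P((533,244.5),63,((0,0),(0,15),(0,-15))))
print('obj nose z53',P((534,74.7),53,((0,0),)))
print('grip top z28',P((533.5,159.5),28,((18,9),(18,-9),(-50,-9),(-50,9))))
im=c['img'][50:215,130:500];cv2.imwrite('pics/w15.png',cv2.resize(im,None,fx=2.1,fy=2.1,interpolation=cv2.INTER_CUBIC))
E
```

```text
box top z36 [[163.0, 93.0], [198.0, 94.0], [205.0, 181.0], [171.0, 181.0]]
eye top z63 [[267.0, 140.0], [251.0, 140.0], [284.0, 140.0]]
obj nose z53 [[448.0, 138.0]]
grip top z28 [[348.0, 119.0], [366.0, 119.0], [363.0, 187.0], [346.0, 187.0]]
```

View pics/w15.png

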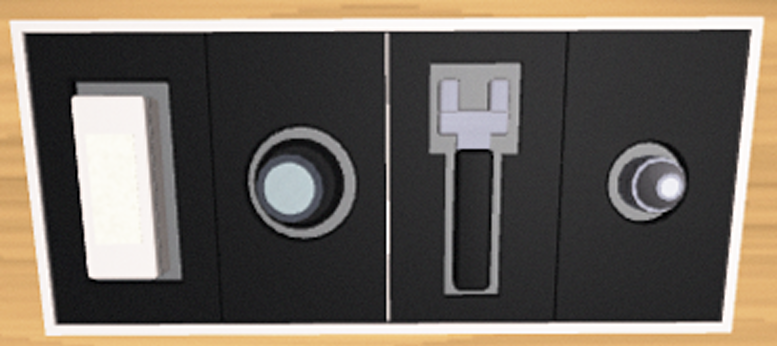

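```bash
python3 -c "
from cell import job
print(job.finish_job())"
```

```text
the job is handed in; nothing more can be done
None
```

I packed the eyepiece, objective, slide box and single-ended spanner, in that order, each into its own recess. I then handed the job in at about 36 s, with the gripper open and well clear of the tray.

- **Setting down:** I lowered each part until the wrist sensor felt the recess floor (4 to 9 N) before opening the gripper. The contact heights matched the 8 mm recess floor each time.
- **Last checks:** The final pictures show all four parts upright and inside their outlines. The predicted outlines of the slide box and spanner grip, and the eyepiece and objective tops, lay within about 4 pixels of what the picture shows, which is within calibration error.
- **Left alone:** I did not touch the wider eyepiece, the double-ended spanner, the yellow eyepiece or the red recess block. In the last scene picture all four look to be where they started, though I did not measure their positions again.
- **One discrepancy:** The gripper's width reading was 1.5 to 2.5 mm below the nominal size of each part it held. Every grip held, and no check failed.

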